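Undo a lock screw of unknown thread hand and push the slide home

TASK

The carriage of the little slide is locked by the screw with the cross-bar, and nobody remembers whether its thread is right- or left-handed. Try the bar gently, find which way it gives and turn it a quarter turn that way to unlock; do not force it the way that is blocked. Then gently push the freed carriage fully home against its end stop, and leave the tin, the hex key and the torch where they lie.

Things in the scene. Friction and masses are not known exactly. Their poses are not given: they have to be found in the camera images.
- slide_unit: manual linear slide fixed to the table: base plate 100 (x) by 340 mm (y), 12 thick, from y = -185 to +155. Origin on the table. Own y runs along the slide from the lock housing (block 54 x 54 mm, z 12 to 50, centred at x 0, y -140; collar on it to z 56) to the end stop (inner face at y +125, top at z 42). Own x points roughly away from the robot.
- screw_axis (a point): point on the vertical lock screw's axis at the housing's top face, 50 mm above the table, at x 0, y -140 mm of slide_unit. The steel screw carries the cross-bar through its head, which is 21 mm in diameter with its top 96 mm above the table; the bar does not rise noticeably
- lock_bar (a joint): angle of the cross-bar about the vertical screw axis, rad, anticlockwise from above positive; 0: bar along slide_unit's x, across the slide. Starts locked within 0.12 of 0. Past about 0.2 rad of play either side, one way (it varies, and cannot be seen) is solidly blocked; the other turns on against 0.2 N m of friction to a stop at 1.75. Stays where left. The carriage is free from 1.1 rad on.
- bar_near_end (a point): centre of the ball (15 mm diameter) on one end of the steel cross-bar; the bar is 10 mm in diameter, level, its centre line 85 mm above the table. This end is 53 mm from the screw axis, on slide_unit's own -x side at joint value 0, nearest the robot
- bar_far_end (a point): centre of the like ball on the bar's other end, 53 mm from the screw axis, on the own +x side at joint value 0
- carriage (a joint): travel of the carriage along slide_unit's own +y, m: 0 locked at the start, 0.060 fully home against the end stop. It moves against about 2.5 N of friction and stays where it is left. The carriage is an aluminium block 58 x 90 mm, top 36 mm above the table, with a round black sample holder (50 mm diameter, top at 53 mm) fixed on it.
- push_face (a point): point on the carriage: the middle of the face, looking along own -y to the lock, of its upright plate (54 mm wide along x, 10 mm thick, from 36 to 82 mm above the table); the point is 62 mm above the table. Pushing here along own +y moves the carriage
- tin_box: flat tin 57 x 87 x 23 mm on the table beyond the end stop, loose; origin under its centre
- hex_key: L-shaped hex key 34 x 92 x 6 mm lying on the table on the robot's side of the slide, loose; origin under its centre
- torch: black pocket torch 33 x 113 x 33 mm lying on the table beyond the lock's end of the slide, loose; origin under its centre

How it is judged:
By the outcome, as a careful person would: the job done as asked, in the order asked, and still so for the second after the job is handed in, with the robot touching nothing.
It also fails if it takes over 48 s, if anything falls off the work surface, if the arm or the gripper's body presses on something with over 40 N, if the wrist force passes 120 N, or if a joint passes its speed limit or range.

ROBOT

A 6-joint arm with a two-finger parallel gripper is mounted at the origin on a cart in front of the work surface, level with it; the furniture and walls round the work are solid. World frame = base frame: x ahead of the robot, y to its left, z up, the work surface at z = 0. Lengths are in mm, angles in rad, forces in N, time in s.
With the tool pointing down it reaches from about 300 to 775 mm from the base axis. Payload 14.6 kg.
Tool frame: the origin (TCP) lies on the centre line of the jaws, within the pads' length; the fingertips stand 19 mm ahead of it and the grasp point (between the pads) is the TCP (bot.tip_reach is the distance from the TCP to the fingertips, in mm); z points along the fingers, y is the line along which they close (so a half turn about z gives the same grasp; the last joint's range is limited). The gripper opens to 85 mm and grips with 20 to 120 N. Pads are 22 mm wide; open, the fingers measure 114 mm over their backs; the gripper's body (76 mm by 85 mm) begins 54 mm behind the grasp point. The pads swing forward as they close: fully open they stand 13 mm farther back than shut.
Start: joints at [-0.067, 0.3, 1.521, -0, 1.321, -0.067], TCP at [549.991, -0.002, 250.281] pointing down, gripper open.
Joint ranges: [-3.03, 3.03], [-0.79, 2.21], [0.23, 2.52], [-1.04, 4.18], [0, 3.07], [-2.55, 2.55]. Speed limits (rad/s): [2.22, 2.22, 2.57, 3.14, 3.14, 3.14].

INTERFACE

Orientations are given as a unit quaternion [w, x, y, z].
In Python, from rig import bot gives the robot as it stands. Calls block until the motion is done:
- bot.move_to(position, orientation): joint-space move of the TCP to a pose.
- bot.servo_line(position, attitude=None, speed=150, until_force=None): straight line of the TCP; attitude=None keeps the orientation; speed is the mean speed in mm/s. With until_force (N) it stops when the force on the tool has changed by that much, and returns True; else False.
- bot.move_joints(angles): joint-space move.
- bot.move_gripper(opening, grip_force=None): finger opening in mm; grip_force is the grip in N (None keeps the last); returns when the fingers have stopped.
- bot.dwell(seconds).
- bot.ik(position, orientation): joint angles nearest the present ones, or None.
- bot.read_state(): the state.
- bot.read_camera(name): name is "scene" or "side" or "wrist"; returns a dict with "image" (480x640x3 uint8, blue, green, red), "depth" (480x640 float32, mm along the optical axis (not along the pixel's ray), 0 where there is no reading), "fovy" (degrees; the focal length in pixels is half the picture's height over the tangent of half this angle, whatever the lens; pixels are square), "cx", "cy" (the principal point, pixels), "eye" and "attitude" of the camera in the world; the wrist camera has in their place "mount" (4x4, takes a point from camera to tool coordinates, whose origin is the TCP and whose axes are the flange's). Camera axes: x right, y down, z forward; pixel columns grow to the right and rows downward; lengths in mm; the calibration is good to about 2 mm. A picture is of the moment at which its call begins: read the wrist's pose just before it.
A pose or a line that the arm cannot do raises bot.MotionError and nothing moves.
- bot.finish_job(): hands the job in; it is judged then, once.
The state is a dict: "clock": time; "joint_positions": joint angles; "qvel": joint speeds; "effort": joint torques, N m; "ee_pos": TCP position; "tool_rot": TCP orientation; "ft_force": force on the tool from outside, world axes, zero at the start; "moment": the same for the moment, N m; "grip_width": finger opening in mm; "grip_force": force on a finger pad.
Only numpy, scipy, OpenCV 4.12 (cv2) and the standard library are available. Lean on these libraries where they do the work, as an engineer would, in place of code of your own. Each camera call takes 0.05 s, during which the arm holds its last target. There are 200 camera calls.

## Working session

There is one attempt and no reset: what is moved stays moved. The work goes in short steps, each a Python script; the robot and the scene stay as the last script left them, time stands still between calls to the robot, and variables do not carry over. Pictures are saved under pics/ and viewed, at most 10 in all, crops included, and the job is handed in when it is done.

```bash
mkdir -p pics; ls; cat > h.py <<'E'
import numpy as np,cv2
from scipy.spatial.transform import Rotation as R
from rig import bot
def q2R(q): return R.from_quat([q[1],q[2],q[3],q[0]]).as_matrix()
def cam(name):
    s=bot.read_state(); c=bot.read_camera(name)
    f=240/np.tan(np.radians(c["fovy"])/2)
    if name=="wrist":
        T=np.eye(4);T[:3,:3]=q2R(s["tool_rot"]);T[:3,3]=s["ee_pos"];T=T@np.array(c["mount"])
    else:
        T=np.eye(4);a=np.array(c["attitude"]);T[:3,:3]=a if a.shape==(3,3) else q2R(a);T[:3,3]=c["eye"]
    return c,f,T
def cloud(c,f,T):
    v,u=np.mgrid[:480,:640];d=c["depth"]
    P=np.stack([(u-c["cx"])/f*d,(v-c["cy"])/f*d,d],-1)@T[:3,:3].T+T[:3,3]
    P[d<=0]=np.nan
    return P
E
python3 - <<'E'
from h import *
for n in ["scene","side","wrist"]:
    c,f,T=cam(n); cv2.imwrite(f"pics/{n}0.png",c["image"]); np.savez(f"pics/{n}0.npz",P=cloud(c,f,T),T=T,f=f,cx=c["cx"],cy=c["cy"])
    print(n,f,T.round(2).tolist(),c["cx"],c["cy"])
print(bot.read_state())
E
```

```text
pics
scene 557.0910448025825 [[0.57, -0.42, 0.7, -343.56], [-0.82, -0.29, 0.49, -569.84], [-0.0, -0.86, -0.52, 732.48], [0.0, 0.0, 0.0, 1.0]] 318.97281012959064 236.1396617811524
side 585.7332459232944 [[0.92, -0.26, 0.3, 123.63], [-0.4, -0.59, 0.7, -868.82], [-0.0, -0.76, -0.65, 910.76], [0.0, 0.0, 0.0, 1.0]] 316.18402914700613 231.14128709780184
wrist 420.7732476660705 [[1.0, -0.0, -0.0, 548.36], [-0.0, -0.96, -0.28, 71.59], [-0.0, 0.28, -0.96, 373.96], [0.0, 0.0, 0.0, 1.0]] 314.7679553906427 240.9480769782339
{'clock': 0.15, 'joint_positions': array([-6.66100642e-02,  3.00328717e-01,  1.52144570e+00, -2.27741019e-05,
        1.32070278e+00, -6.65822187e-02]), 'qvel': array([ 0.00042595, -0.00169639, -0.00241142,  0.00011401,  0.0001205 ,
        0.000317  ]), 'effort': array([ 1.15317634e-03, -5.43663168e+01, -3.61884356e+01, -9.07762978e-05,
        3.16729136e-03,  4.75633647e-05]), 'ee_pos': array([ 5.49834554e+02, -2.42550559e-03,  2.49856689e+02]), 'tool_rot': array([-3.25587214e-04,  7.07114561e-01,  7.07098863e-01, -2.99530735e-04]), 'ft_force': array([ 0.83829533,  0.04103546, -0.57143303]), 'moment': array([-0.03264229, -0.02960258,  0.00806974]), 'grip_force': 0.0, 'grip_width': 85.47125601531513}
```

View pics/scene0.png

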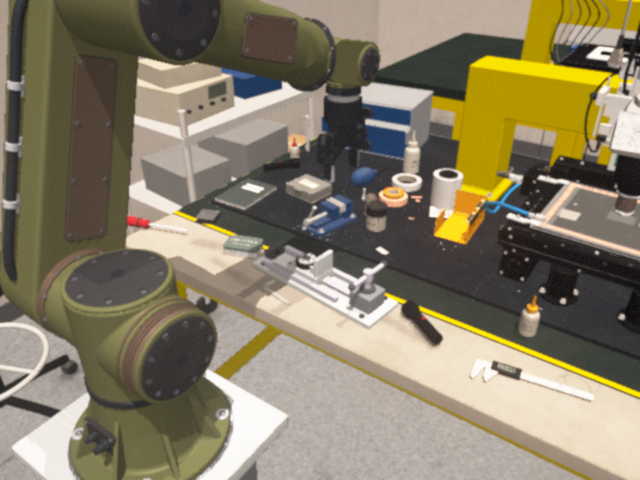

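View pics/wrist0.png

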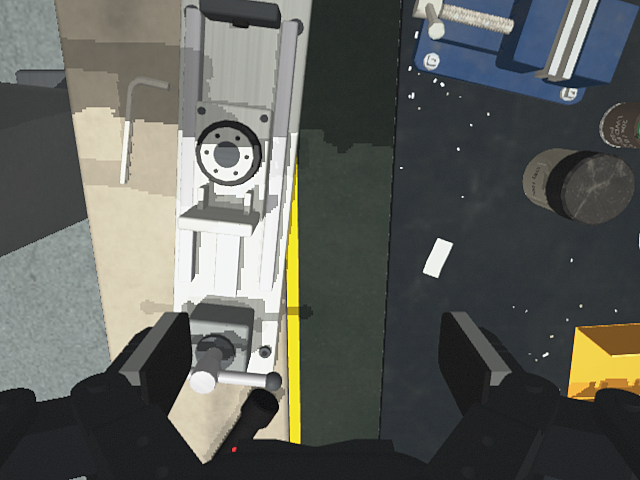

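The wrist view shows the slide running up the image: lock housing at about (220,340), screw head at (203,382), far ball at (272,381), upright plate at (217,222), and end stop at (240,12). The hex key is at (135,120) and the torch at (255,410). Next I'll pull the features out of the depth data.

```bash
python3 - <<'E'
from h import *
for n in ["wrist","scene","side"]:
    P=np.load(f"pics/{n}0.npz")["P"].reshape(-1,3)
    m=(P[:,0]>330)&(P[:,0]<540)&(P[:,1]>-250)&(P[:,1]<300)
    P=P[m]
    print(n,len(P))
    for a,b in [(8,16),(46,53.5),(78,84),(84.5,93),(93,100)]:
        Q=P[(P[:,2]>a)&(P[:,2]<b)]
        if len(Q)<3: print(a,b,len(Q)); continue
        if n!="scene" or a>40:
            r=cv2.minAreaRect(Q[:,:2].astype(np.float32)); print(a,b,len(Q),np.median(Q,0).round(1),Q[:,:2].min(0).round(),Q[:,:2].max(0).round(),r)
P=np.load("pics/wrist0.npz")["P"]
for uv in [(203,382),(272,381),(245,378),(217,222),(240,12),(226,152),(220,325),(185,230),(255,232),(130,130)]: print(uv,P[uv[1],uv[0]].round(1))
im=cv2.imread("pics/side0.png"); cv2.imwrite("pics/side0c.png",im)
E
```

```text
wrist 111476
8 16 16485 [490.5  64.1  12.5] [ 378. -248.] [540. 158.] ((449.0467529296875, -40.922515869140625), (411.2344055175781, 152.18893432617188), 84.74199676513672)
46 53.5 3981 [478.1  23.1  50.3] [ 439. -144.] [506.  69.] ((472.3676452636719, -36.052223205566406), (211.90499877929688, 53.047119140625), 83.77483367919922)
78 84 1201 [473.8  -3.6  82.3] [ 449. -127.] [521.   4.] ((484.6630859375, -61.33123779296875), (69.8177719116211, 132.46217346191406), 0.9580680727958679)
84.5 93 1059 [ 491.1 -123.4   89.5] [ 447. -135.] [ 521. -111.] ((484.6036376953125, -122.40235137939453), (15.140185356140137, 73.99185180664062), 81.34888458251953)
93 100 549 [ 461.9 -121.6   96.3] [ 451. -133.] [ 517. -112.] ((483.7085266113281, -121.2411117553711), (65.1277084350586, 21.171321868896484), 2.2945008277893066)
scene 26221
46 53.5 450 [ 460.3 -109.8   50.7] [ 431. -152.] [508. 146.] ((476.6385192871094, -2.8971710205078125), (298.8369140625, 57.10707092285156), 82.97016906738281)
78 84 112 [468.   -6.4  82. ] [ 406. -133.] [511.   5.] ((471.3432312011719, -66.08607482910156), (134.63717
[... 823 characters left out ...]
22, 116.50151824951172), 84.30118560791016)
84.5 93 258 [ 456.2 -125.4   88.2] [ 402. -136.] [522.  -7.] ((448.2919921875, -88.16678619384766), (107.59796142578125, 139.65560913085938), 21.306001663208008)
93 100 62 [ 462.1 -123.7   95.1] [ 453. -138.] [ 514. -114.] ((484.0013122558594, -125.42302703857422), (20.122034072875977, 61.718631744384766), 85.42353820800781)
(203, 382) [ 462.5 -122.    97.7]
(272, 381) [ 514.3 -125.2   91.7]
(245, 378) [ 493.3 -123.3   90.7]
(217, 222) [ 4.78e+02 -3.00e-01  8.32e+01]
(240, 12) [494.7 142.5  42.6]
(226, 152) [481.2  46.2  53.6]
(220, 325) [466.9 -98.3  51.4]
(185, 230) [436.1 -21.7  25.3]
(255, 232) [494.1 -27.2  11.9]
(130, 130) [391.1  60.8   6.1]
```

View pics/side0.png

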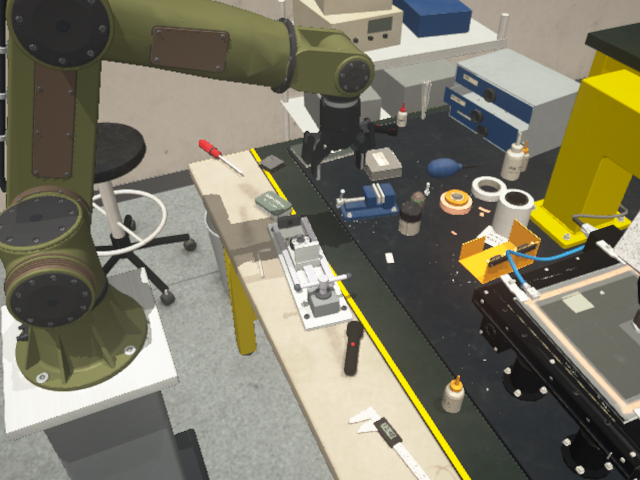

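The side view confirms the layout: the cross-bar spans the housing at about (325,283), the torch is at (352,345), and the tin at (272,203). I'll refine the axis and yaw, hover over the near ball and check.

```bash
cat >> h.py <<'E'
def Q(yaw):  # tool down, tool y (closing) along world y rotated by yaw
    r=R.from_euler('z',yaw)*R.from_quat([np.sqrt(.5),np.sqrt(.5),0,0])
    x,y,z,w=r.as_quat(); return [w,x,y,z]
E
python3 - <<'E'
from h import *
for n in ["wrist","scene","side"]:
    P=np.load(f"pics/{n}0.npz")["P"].reshape(-1,3)
    P=P[np.isfinite(P[:,0])]
    def box(x0,x1,y0,y1,z0,z1): return P[(P[:,0]>x0)&(P[:,0]<x1)&(P[:,1]>y0)&(P[:,1]<y1)&(P[:,2]>z0)&(P[:,2]<z1)]
    for nm,b in dict(near=(395,418,-145,-100,78,96),far=(505,525,-145,-100,78,96),head=(445,478,-140,-105,94.5,100),house=(425,500,-160,-85,47,52.5),holder=(440,515,10,75,51,56),plate=(435,515,-20,20,80,85)).items():
        q=box(*b)
        if len(q)>5:
            r=cv2.minAreaRect(q[:,:2].astype(np.float32)); print(n,nm,len(q),((q.min(0)+q.max(0))/2).round(1),q[:,2].max().round(1),np.round(r[0],1),np.round(r[1],1),round(r[2],1))
bot.move_gripper(30)
p=[410,-121,150]; bot.move_to(p,Q(0))
s=bot.read_state(); print(s["clock"],s["ee_pos"],s["ft_force"],s["joint_positions"],s["grip_width"])
c,f,T=cam("wrist"); cv2.imwrite("pics/w1.png",c["image"]); np.savez("pics/w1.npz",P=cloud(c,f,T))
E
```

```text
wrist far 335 [ 513.1 -127.7   88.2] 94.0 [ 513.1 -128. ] [15.6 13.5] 13.0
wrist head 493 [ 461.1 -122.1   96.4] 98.2 [ 461.  -122.6] [20.5 19.9] 35.2
wrist house 1568 [ 464.4 -118.6   49.7] 52.5 [ 463.  -118.1] [46.2 51.3] 83.2
wrist holder 2405 [480.7  38.6  53.5] 56.0 [481.6  37.6] [58.8 45.4] 84.6
wrist plate 1012 [475.7  -3.6  82.2] 84.4 [475.5  -3.7] [10.5 54. ] 83.1
scene near 50 [ 410.4 -117.7   88.6] 95.6 [ 409.1 -119.3] [11.9 15.6] 44.7
scene far 37 [ 512.2 -130.3   89. ] 95.0 [ 511.9 -130.5] [12.1 12.3] 71.9
scene head 54 [ 461.4 -123.7   97.3] 100.0 [ 461.4 -123.3] [21.8 18. ] 45.2
scene house 237 [ 461.1 -123.5   49.8] 52.5 [ 461.5 -124.9] [53.8 56.8] 81.5
scene holder 151 [478.   38.5  53.5] 56.0 [479.1  37.4] [58.4 45.2] 84.9
scene plate 79 [475.   -3.2  82.5] 85.0 [475.1  -4.6] [12.9 56.1] 82.9
side near 52 [ 409.7 -118.9   86.7] 92.9 [ 409.3 -119.8] [11.8 15.3] 39.5
side far 46 [ 514.  -130.8   86.9] 93.9 [ 513.4 -130.5] [12.8 16. ] 61.5
side head 41 [ 462.2 -123.9   97. ] 99.5 [ 462.8 -124.6] [19.9 16.4] 73.8
side house 288 [ 462.4 -124.4   49.8] 52.5 [ 462.  -124.2] [56.7 53.9] 84.2
side holder 107 [482.1  46.3  53.5] 56.0 [481.2  46.5] [38.2 34.8] 8.8
side plate 52 [476.8  -6.1  82. ] 83.9 [476.6  -5.8] [11.8 51.4] 84.8
1.575 [ 411.07272971 -120.980059    150.83519823] [ 0.20973648 -0.40488234 -0.00647765] [-3.71808561e-01  1.48994584e-01  1.95879836e+00  1.51819863e-04
  1.03213479e+00 -3.71828709e-01] 30.056840349755152
```

View pics/w1.png

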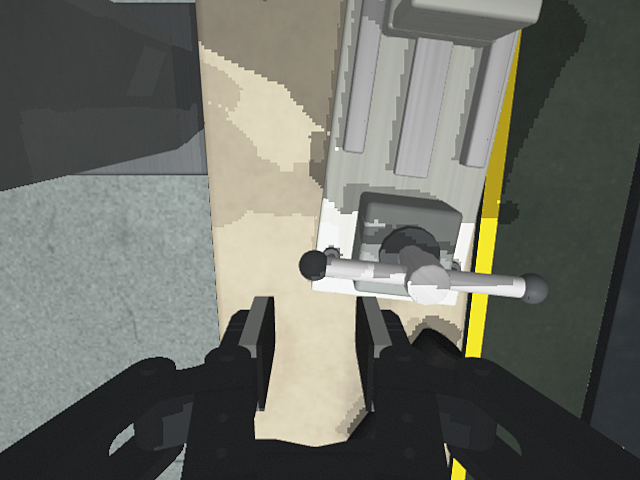

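The fingers close along world x at this yaw, so I need a ±90° turn to straddle the bar. The near ball is at (313,265), the head at (428,283) and the far ball at (533,288). This gives bar yaw ≈ -0.105 and slide yaw ≈ -0.112. Now checking IK over the turn.

```bash
cat >> h.py <<'E'
AX=np.array([461.6,-124.0]); PHI=-0.112
def bp(th,r=50,z=92): a=PHI+th; return [AX[0]-r*np.cos(a),AX[1]-r*np.sin(a),z]
E
python3 - <<'E'
from h import *
for off in (np.pi/2,-np.pi/2):
    for th in (-1.6,-1.5,-1.2,-.5,0,.5,1.2,1.5,1.6):
        j=bot.ik(bp(th),Q(PHI+th+off)); print(round(off,1),th,None if j is None else np.round(j,2))
E
```

```text
1.6 -1.6 [-0.23  0.34  1.88 -0.    0.92 -0.09]
1.6 -1.5 [-0.24  0.33  1.89 -0.    0.92 -0.2 ]
1.6 -1.2 [-0.25  0.3   1.93 -0.    0.91 -0.51]
1.6 -0.5 [-0.31  0.26  1.99 -0.    0.89 -1.27]
1.6 0 [-0.37  0.25  2.   -0.    0.89 -1.82]
1.6 0.5 [-0.41  0.27  1.97 -0.    0.89 -2.37]
1.6 1.2 None
1.6 1.5 None
1.6 1.6 None
-1.6 -1.6 None
-1.6 -1.5 None
-1.6 -1.2 None
-1.6 -0.5 [-0.31  0.26  1.99 -0.    0.89  1.88]
-1.6 0 [-0.37  0.25  2.   -0.    0.89  1.32]
-1.6 0.5 [-0.41  0.27  1.97 -0.    0.89  0.77]
-1.6 1.2 [-0.44  0.33  1.89 -0.    0.92  0.04]
-1.6 1.5 [-0.44  0.36  1.85 -0.    0.93 -0.26]
-1.6 1.6 [-0.44  0.37  1.84 -0.    0.93 -0.36]
```

```bash
python3 - <<'E'
from h import *
o=-np.pi/2
def st(t): 
    s=bot.read_state(); d=s["ee_pos"][:2]-AX; th=np.arctan2(-d[1],-d[0])-PHI
    print(t,round(s["clock"],2),s["ee_pos"].round(1),"th",round(th,3),s["ft_force"].round(1),s["moment"].round(2)); return th
bot.move_to(bp(0,z=150),Q(PHI+o)); st("hover")
print(bot.servo_line(bp(0),speed=80,until_force=8)); st("down")
hit=bot.servo_line(bp(0.5),Q(PHI+.5+o),speed=20,until_force=10); print("pos probe hit",hit); st("pos")
if hit:
    bot.servo_line(bp(0),Q(PHI+o),speed=40); st("back")
E
```

```text
hover 3.12 [ 412.1 -118.3  150.1] th -0.003 [-0.4 -0.  -0.8] [ 0.05 -0.02  0.01]
False
down 3.99 [ 412.1 -118.5   92.3] th 0.001 [-0.7 -0.1 -0.2] [0.01 0.03 0.03]
pos probe hit True
pos 4.9 [ 414.6 -136.8   92. ] th 0.378 [0.2 3.8 2.9] [ 0.73 -0.02  0.01]
back 5.52 [ 412.  -118.5   92.1] th 0.002 [-0.4 -0.8 -0.1] [-0.05 -0.01  0.  ]
```

```bash
python3 - <<'E'
from h import *
o=-np.pi/2
def st(t): 
    s=bot.read_state(); d=s["ee_pos"][:2]-AX; th=np.arctan2(-d[1],-d[0])-PHI
    print(t,round(s["clock"],2),s["ee_pos"].round(1),"th",round(th,3),s["ft_force"].round(1),s["moment"].round(2)); return th
hit=bot.servo_line(bp(-.55),Q(PHI-.55+o),speed=20,until_force=10); print("neg probe hit",hit); st("neg")
E
```

```text
neg probe hit False
neg 7.03 [422.1 -93.3  92. ] th -0.548 [-0.1 -4.7 -2.2] [-0.56  0.08  0.02]
```

Positive stops solidly at about +0.23 rad. Negative turns on at about 4.7 N (0.24 N m), so negative is the unlocking direction. I'll re-straddle with the opposite wrist branch and turn it a quarter.

```bash
python3 - <<'E'
from h import *
o=np.pi/2
def st(t): 
    s=bot.read_state(); d=s["ee_pos"][:2]-AX; th=np.arctan2(-d[1],-d[0])-PHI
    print(t,round(s["clock"],2),s["ee_pos"].round(1),"th",round(th,3),s["ft_force"].round(1),s["moment"].round(2)); return th
t0=-.41
bot.servo_line(bp(t0),speed=40); st("relief")
bot.servo_line(bp(t0,z=150),speed=100)
bot.move_to(bp(t0,z=150),Q(PHI+t0+o)); st("turned")
print(bot.servo_line(bp(t0),speed=60,until_force=8)); st("down")
for t in np.linspace(t0,-1.7,7)[1:]:
    h=bot.servo_line(bp(t),Q(PHI+t+o),speed=30,until_force=14); x=st("t%.2f %s"%(t,h))
    if h: break
bot.servo_line(bp(-1.55),Q(PHI-1.55+o),speed=40); st("relief")
bot.servo_line(bp(-1.55,z=160),speed=100); st("up")
c,f,T=cam("wrist"); cv2.imwrite("pics/w2.png",c["image"]); np.savez("pics/w2.npz",P=cloud(c,f,T))
E
```

```text
relief 7.35 [418.2 -99.2  92.1] th -0.407 [0.4 0.  0.3] [-0.01  0.01  0.01]
turned 10.84 [418.2 -99.1 150. ] th -0.41 [-0.2 -0.6 -0.3] [-0.04  0.08 -0.02]
False
down 11.96 [418.5 -99.1  92.3] th -0.411 [-0.7  0.1 -1. ] [-0.04 -0.01  0.01]
t-0.62 False 12.47 [424.7 -90.4  92.2] th -0.626 [-0.2  0.3 -0.9] [ 0.01  0.03 -0.02]
t-0.84 False 12.97 [432.5 -83.3  92. ] th -0.838 [-0.8 -0.6  0.3] [-0.04  0.27  0.03]
t-1.05 False 13.48 [441.8 -78.   91.9] th -1.051 [-3.1  0.7  0. ] [ 0.05  0.36 -0.03]
t-1.27 False 13.99 [452.  -74.8  91.9] th -1.266 [-3.1  1.2 -0.3] [ 0.2   0.48 -0.04]
t-1.48 False 14.5 [462.9 -74.   92. ] th -1.484 [-1.7  1.7 -1.4] [0.32 0.35 0.02]
t-1.70 False 15.01 [473.6 -75.5  92. ] th -1.701 [-1.9  1.9 -1.7] [0.29 0.26 0.02]
relief 15.34 [466.5 -74.4  92.3] th -1.558 [-0.3  0.8 -0.1] [ 0.   -0.03 -0.02]
up 16.18 [465.9 -74.2 159.5] th -1.545 [-0.   0.3 -0.8] [ 0.   -0.03 -0.02]
```

View pics/w2.png

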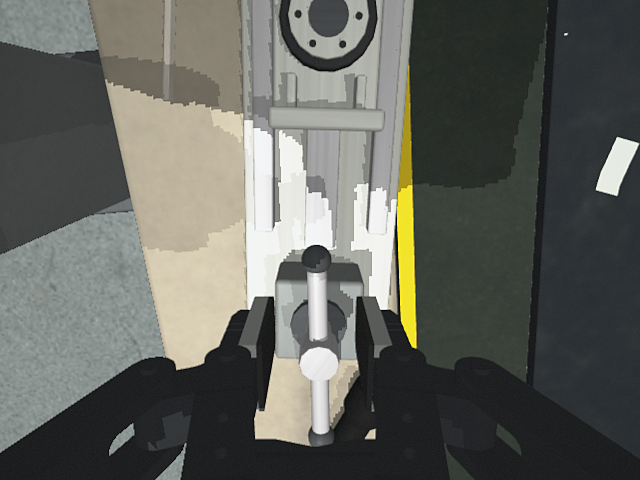

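The bar now lies along the slide, from (316,257) to (320,438), at about -1.55 rad. The plate is still at (327,118). Next I'll push the carriage with closed fingers.

```bash
python3 - <<'E'
from h import *
u=np.array([-np.sin(PHI),np.cos(PHI)])
def pp(L,z): p=AX+u*L; return [p[0],p[1],z]
def st(t): 
    s=bot.read_state(); print(t,round(s["clock"],2),s["ee_pos"].round(1),"L",round(float((s["ee_pos"][:2]-AX)@u),1),s["ft_force"].round(1),s["grip_width"].round(1))
bot.move_gripper(0)
bot.move_to(pp(88,150),Q(PHI)); st("hover")
print(bot.servo_line(pp(88,75),speed=60,until_force=8)); st("down")
print("contact",bot.servo_line(pp(120,75),speed=25,until_force=5)); st("c")
print("push",bot.servo_line(pp(176,75),speed=25,until_force=9)); st("p")
c,f,T=cam("wrist"); cv2.imwrite("pics/w3.png",c["image"]); np.savez("pics/w3.npz",P=cloud(c,f,T))
E
```

```text
Traceback (most recent call last):
AttributeError: 'float' object has no attribute 'round'
```

```bash
python3 - <<'E'
from h import *
u=np.array([-np.sin(PHI),np.cos(PHI)])
def pp(L,z): p=AX+u*L; return [p[0],p[1],z]
def st(t): 
    s=bot.read_state(); print(t,round(s["clock"],2),s["ee_pos"].round(1),"L",round(float((s["ee_pos"][:2]-AX)@u),1),s["ft_force"].round(1),s["grip_width"])
st("hover")
print(bot.servo_line(pp(88,75),speed=60,until_force=8)); st("down")
print("contact",bot.servo_line(pp(120,75),speed=25,until_force=5)); st("c")
print("push",bot.servo_line(pp(176,75),speed=25,until_force=9)); st("p")
c,f,T=cam("wrist"); cv2.imwrite("pics/w3.png",c["image"]); np.savez("pics/w3.npz",P=cloud(c,f,T))
E
```

```text
hover 16.91 [471.4 -35.8 149.8] L 88.7 [ 0.1 -0.2 -0.1] 0.2790186854320114
False
down 18.31 [471.6 -36.6  75.3] L 88.0 [-0.1  0.8 -0.4] -0.13882993885965528
contact False
c 19.74 [474.9  -4.7  75. ] L 120.0 [-0.6  0.2 -0.7] -0.06496985926578527
push True
p 21.38 [480.2  40.4  74.9] L 165.4 [ 0.2 -4.8  3.2] 0.2608445925850772
```

View pics/w3.png

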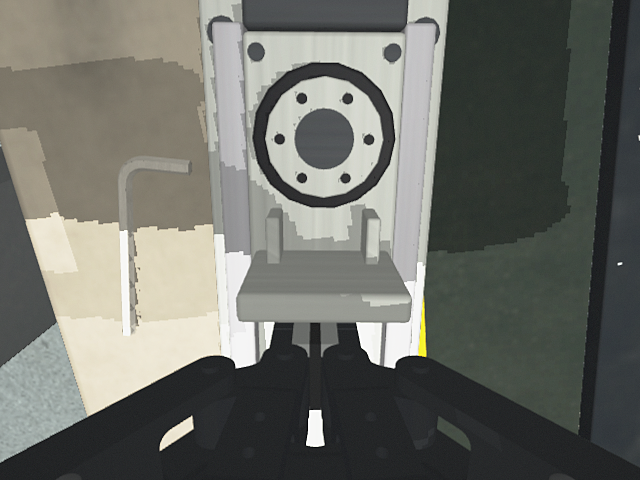

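The carriage edge meets the end stop at about row 30, and the force rose at L=165 as predicted. One gentle confirming push, then retreat and measure.

```bash
python3 - <<'E'
from h import *
u=np.array([-np.sin(PHI),np.cos(PHI)]); v=np.array([np.cos(PHI),np.sin(PHI)])
def pp(L,z): p=AX+u*L; return [p[0],p[1],z]
def st(t): 
    s=bot.read_state(); print(t,round(s["clock"],2),"L",round(float((s["ee_pos"][:2]-AX)@u),1),s["ft_force"].round(1))
print(bot.servo_line(pp(174,75),speed=15,until_force=8)); st("push2")
bot.servo_line(pp(140,75),speed=80); bot.servo_line(pp(140,200),speed=120); st("up")
c,f,T=cam("wrist"); cv2.imwrite("pics/w4.png",c["image"]); P=cloud(c,f,T).reshape(-1,3)
old=np.load("pics/wrist0.npz")["P"].reshape(-1,3)
for n,p in(("old",old),("new",P)):
    a=(p[:,:2]-AX)@u; b=(p[:,:2]-AX)@v
    for nm,m in dict(plate=(p[:,2]>79)&(p[:,2]<86)&(a>100)&(a<200)&(abs(b)<32),stop=(p[:,2]>40)&(p[:,2]<45)&(a>235)&(a<310)&(abs(b)<35),carr=(p[:,2]>33)&(p[:,2]<38.5)&(a>130)&(a<300)&(abs(b)<22)).items():
        if m.sum(): print(n,nm,m.sum(),np.percentile(a[m],[1,50,99]).round(1))
E
```

```text
True
push2 21.65 L 165.4 [ 0.6 -2.   2.4]
up 23.31 L 140.0 [ 0.6  0.1 -0.1]
old plate 1047 [116.3 121.8 126.2]
old stop 1296 [265.9 270.7 277.2]
old carr 1972 [130.5 194.1 266.1]
new plate 1656 [175.9 181.3 185.8]
new stop 2052 [265.7 271.4 277.7]
new carr 3231 [186.3 210.  265.9]
```

View pics/w4.png

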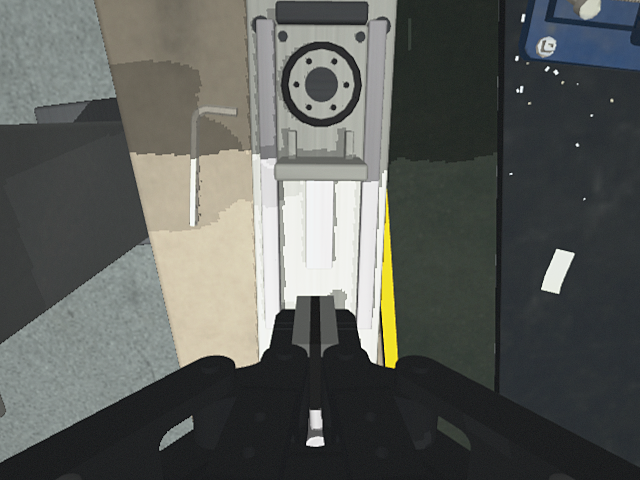

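The plate moved 59.6 mm and the carriage edge touches the stop at row 28. The robot is clear of everything, so I'm handing in.

```bash
python3 -c "
from rig import bot
print(bot.finish_job())"
```

```text
the job is handed in; nothing more can be done
None
```

The screw gave clockwise, seen from above; I turned it about a quarter turn that way to unlock it, pushed the carriage about 60 mm home against its end stop, never touched the tin, hex key or torch, and handed the job in at about 23 s.

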